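Hardness check on the foot of a leather-hard tumbler

TASK

Pick up the mouth-down tumbler and set it, still mouth-down, over the wooden plug of the trimming chuck on the banding wheel, rim flat on the chuck's shoulder, and let go of it. Then draw the pen-shaped spring hardness gauge out of the tool block, hold it upright with its tip inside the ring scribed on the tumbler's underside, and press gently until the dark line on the plunger comes level with the barrel's lip: a light push, never near the end of the plunger's travel. The program finishes while the gauge is still held there, pressed and steady, with the tumbler still seated and everything else on the bench left where it was.

Things in the scene. Friction and masses are not known exactly. Their poses are not given: they have to be found in the camera images.
- tumbler: tapered clay tumbler, 0.23 kg, the only one mouth-down, standing in the middle tray (floor 2 mm, rim 24 mm above the bench). 90 mm tall, 54 mm wide at the foot (on top), 67 mm at the rim, mouth 56 mm inside. Origin: centre of its underside, facing up; own z runs into the tumbler, so DOWN when mouth-down. A dark ring, 30 mm across, is scribed round the origin. Grasp across the body from above.
- chuck_seat (a point): on the banding wheel's axis, level with the wooden chuck's shoulder (86 mm across), 55 mm above the bench; z up. Wheel: dark iron turntable 160 mm across, top 43 mm high, turns stiffly, cannot shift. Plug above the shoulder: 45 mm across for 11 mm, tapering to 30 mm at 38 mm, blunt nose at 43 mm. A seated tumbler's underside is 90 mm above this point.
- gauge: metal pen-shaped spring gauge, 0.1 kg, upright in the tool block. Origin on its axis at the barrel's lower lip; z up the gauge, away from the tip. Barrel 16 mm across to z = 45 mm; collar 25 mm across at 45 to 50 mm rests on the block; ringed grip 18 mm across at 50 to 105 mm (grasp here, any yaw); dark cap to 113 mm. A plunger 8 mm across sticks out 22 mm below the lip when free.
- tip (a point): centre of the flat end of the gauge's plunger, 22 mm below the barrel's lip when free; it moves with the plunger.
- plunger (a joint): how far the plunger is pushed into the barrel, in m: 0 when free, 0.016 at its stop. The dark line on the plunger is level with the lip at 0.006. The spring pushes back with 1.35 N at the start and 0.9 N more for each mm (6.8 N at the line).
- gauge_bore (a point): centre of the mouth of the gauge's bore (19 mm wide) on top of the tool block, 75 mm above the bench; raise the gauge 67 mm to clear it. The hardwood block, 60 x 150 x 75 mm, is fixed; z up, y along its length. Its middle is 45 mm from here towards -y; a thin needle tool stands in a bore about 90 mm from here towards -y, up to 160 mm above the bench.
- water_cup: white enamel cup, 72 mm across, 64 mm high, bystander; origin at the centre of its underside, z up.
- glaze_jar_a: glaze jar with cream body and black lid, 58 mm across, 73 mm high, bystander; origin at the centre of its underside.
- straight_tumbler: straight-sided clay tumbler, mouth-up, 68 mm across, 89 mm high, in the middle tray, bystander; origin at the centre of its underside.
- tumbler_18: straight-sided clay tumbler, mouth-up, 69 mm across, 90 mm high, in the row at the right of the middle tray, bystander; origin at the centre of its underside.
- wood_rib: flat kidney-shaped wooden rib, 66 x 104 x 9 mm, lying at the front edge of the bench, bystander; origin at the centre of its underside.
- test_tile: fired test tile, 72 x 40 x 9 mm, lying at the front right of the bench, bystander; origin at the centre of its underside.
There are look-alikes about, which are no part of the job. There is more than one size of the gauge; the one meant has the size given above.

How it is judged:
By the outcome, as a careful person would: the job done as asked, in the order asked, and still so for the second after the job is handed in, while the arm keeps its last pose, push and grip.
It also fails if it takes over 51 s, if anything falls off the work surface, if the arm or the gripper's body presses on something with over 40 N, if the wrist force passes 120 N, or if a joint passes its speed limit or range.

ROBOT

A 6-joint arm with a two-finger parallel gripper is mounted at the origin on a cart in front of the work surface, level with it; the furniture and walls round the work are solid. World frame = base frame: x ahead of the robot, y to its left, z up, the work surface at z = 0. Lengths are in mm, angles in rad, forces in N, time in s.
With the tool pointing down it reaches from about 350 to 850 mm from the base axis. Payload 8.1 kg.
Tool frame: the origin (TCP) lies between the finger pads; the fingertips stand 11 mm ahead of it and the grasp point (between the pads) lies 8 mm behind it (bot.tips_ahead is the distance from the TCP to the fingertips, in mm); z points along the fingers, y is the line along which they close (so a half turn about z gives the same grasp; the last joint's range is limited). The gripper opens to 85 mm and grips with 20 to 120 N. Pads are 22 mm wide; open, the fingers measure 114 mm over their backs; the gripper's body (76 mm by 85 mm) begins 54 mm behind the grasp point. The pads swing forward as they close: fully open they stand 13 mm farther back than shut.
Start: joints at [1.024, 0.13, 1.488, -0, 1.523, -0.085], TCP at [267.316, 537.166, 202.792] pointing down, gripper open.
Joint ranges: [-2.96, 2.96], [-0.89, 2.26], [0.02, 2.5], [-1.34, 4.48], [0, 2.73], [-2.66, 2.66]. Speed limits (rad/s): [2.39, 2.39, 2.79, 3.14, 3.14, 3.14].

INTERFACE

Orientations are given as a unit quaternion [w, x, y, z].
In Python, from rig import bot gives the robot as it stands. Calls block until the motion is done:
- bot.move_pose(position, orientation): joint-space move of the TCP to a pose.
- bot.servo_line(position, rot=None, speed=150): straight line of the TCP; rot=None keeps the orientation; speed is the mean speed in mm/s.
- bot.move_j(angles): joint-space move.
- bot.command_gripper(opening): finger opening in mm; the grip force is fixed at half the most; returns when the fingers have stopped.
- bot.wait(seconds).
- bot.solve_ik(position, orientation): joint angles nearest the present ones, or None.
- bot.sense(): the state.
- bot.snapshot(name): name is "scene" or "top" or "wrist"; returns the picture (420x560x3 uint8, blue, green, red); there is no depth.
- bot.calibration(name): a dict with "intrinsics" (3x3 intrinsics, pixels), "view" (4x4, takes a point from world to camera coordinates). Camera axes: x right, y down, z forward; pixel columns grow to the right and rows downward; lengths in mm; the calibration is good to about 2 mm. The wrist camera is an equidistant fisheye: a pixel r from the principal point sees the ray r / f radians off the axis. A picture is of the moment at which its call begins: read the wrist's pose just before it. calibration takes no time and is no camera call; for the wrist camera it gives the pose at the moment of the call.
A pose or a line that the arm cannot do raises bot.MotionError and nothing moves.
- bot.job_done(): hands the job in; it is judged then, once.
The state is a dict: "time": time; "q": joint angles; "joint_vel": joint speeds; "tau": joint torques, N m; "eef_pos": TCP position; "tool_rot": TCP orientation; "contact_force": force on the tool from outside, world axes, zero at the start; "moment": the same for the moment, N m; "grip_width": finger opening in mm; "grasp_force": force on a finger pad.
Only numpy, scipy, OpenCV 4.12 (cv2) and the standard library are available. Lean on these libraries where they do the work, as an engineer would, in place of code of your own. Each camera call takes 0.05 s, during which the arm holds its last target. There are 200 camera calls.

## Working session

There is one attempt and no reset: what is moved stays moved. The work goes in short steps, each a Python script; the robot and the scene stay as the last script left them, time stands still between calls to the robot, and variables do not carry over. Pictures are saved under pics/ and viewed, at most 13 in all, crops included, and the job is handed in when it is done.

```bash
ls; mkdir -p pics; python3 - <<'E'
from rig import bot
import cv2,numpy as np
for n in("scene","top","wrist"):
    im=bot.snapshot(n);cv2.imwrite(f"pics/{n}0.png",im)
    c=bot.calibration(n);print(n,np.round(c["intrinsics"],1).tolist(),np.round(c["view"],3).tolist())
s=bot.sense();print(s["time"],s["tool_rot"],s["contact_force"],s["grip_width"])
E
```

```text
pics
scene [[546.0, 0.0, 280.0], [0.0, 546.0, 212.9], [0.0, 0.0, 1.0]] [[0.662, -0.749, 0.013, -400.008], [-0.334, -0.311, -0.89, 237.285], [0.671, 0.585, -0.456, 1029.213], [0.0, 0.0, 0.0, 1.0]]
top [[525.0, 0.0, 279.2], [0.0, 525.0, 212.1], [0.0, 0.0, 1.0]] [[-0.004, -1.0, -0.006, -41.073], [-0.977, 0.005, -0.213, 599.191], [0.213, 0.005, -0.977, 1437.415], [0.0, 0.0, 0.0, 1.0]]
wrist [[325.2, 0.0, 279.2], [0.0, 325.2, 211.2], [0.0, 0.0, 1.0]] [[0.445, 0.896, -0.002, -598.858], [0.857, -0.425, 0.292, -39.44], [0.261, -0.132, -0.956, 379.3], [0.0, 0.0, 0.0, 1.0]]
0.15 [-2.08752464e-04  2.28839269e-01  9.73463961e-01 -6.79835324e-04] [0.69694515 0.2746372  0.36432985] 85.42492914887079
```

View pics/top0.png

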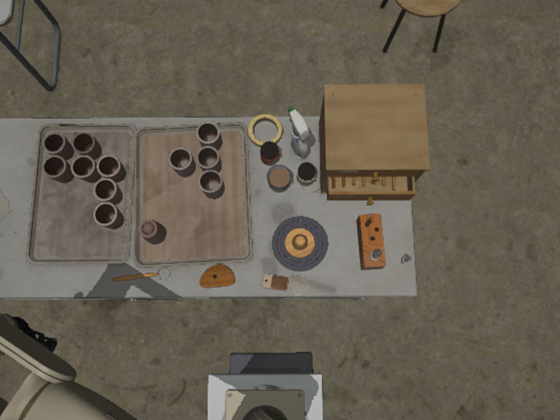

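View pics/scene0.png

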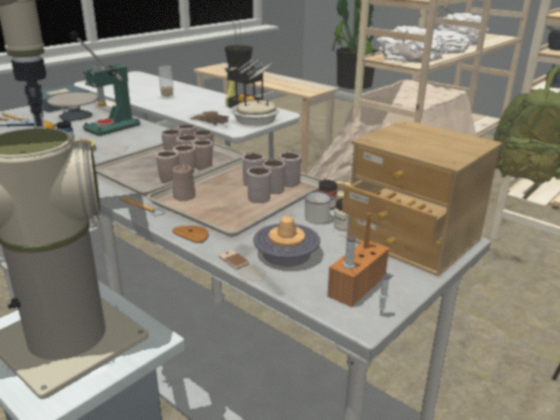

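Candidates for the tumbler are top (149,230), which shows a closed underside, and the open-mouthed ones, e.g. (211,183) and (106,214). Candidates for the gauge are the one in the block at top (376,254), the small one standing beside it at (406,259), and the needle at (369,220). I'll check these in one crop montage.

```bash
cat > h.py <<'E'
import numpy as np,cv2
from rig import bot
def ray(n,uv,c=None):
    c=c or bot.calibration(n);K=c["intrinsics"];V=np.array(c["view"])
    x=(uv[0]-K[0][2])/K[0][0];y=(uv[1]-K[1][2])/K[1][1]
    if n=="wrist":
        r=np.hypot(x,y);d=np.array([x/r*np.sin(r),y/r*np.sin(r),np.cos(r)]) if r>1e-9 else np.array([0,0,1.])
    else:d=np.array([x,y,1.])
    R=V[:3,:3];return -R.T@V[:3,3],R.T@d
def onz(n,uv,z,c=None):
    o,d=ray(n,uv,c);return o+d*(z-o[2])/d[2]
def proj(n,p,c=None):
    c=c or bot.calibration(n);K=np.array(c["intrinsics"]);V=np.array(c["view"])
    q=V[:3,:3]@np.asarray(p,float)+V[:3,3]
    if n=="wrist":
        s=np.hypot(q[0],q[1]);t=np.arctan2(s,q[2]);q=np.array([q[0]/s*t,q[1]/s*t,1])
    else:q=q/q[2]
    return (K@q)[:2]
def down(yaw):  # tool z down; closing axis (tool y) at angle yaw from world x
    from scipy.spatial.transform import Rotation as R
    y=np.array([np.cos(yaw),np.sin(yaw),0]);z=np.array([0,0,-1.]);x=np.cross(y,z)
    q=R.from_matrix(np.c_[x,y,z]).as_quat();return [q[3],*q[:3]]
E
python3 - <<'E'
from h import *
for n,uv,z in(("tumbler",(149,227),92),("plug",(300,240),98),("wheel",(300,244),43),("gauge",(376,254),143),("small",(406,259),100),("needle",(369,220),160)):
    print(n,onz("top",uv,z).round(1))
t=cv2.imread("pics/top0.png");s=cv2.imread("pics/scene0.png")
a=cv2.resize(t[200:280,100:200],(400,320),interpolation=2);b=cv2.resize(t[200:280,330:430],(400,320),interpolation=2)
c=cv2.resize(s[220:325,315:405],(240,280),interpolation=2);d=cv2.resize(s[160:265,140:290],(400,280),interpolation=2)
cv2.imwrite("pics/m1.png",np.vstack([np.hstack([a,b]),np.hstack([c,d,np.zeros((280,160,3),np.uint8)])]))
E
```

```text
tumbler [552.5 319.9  92. ]
plug [ 512.6 -101.2   98. ]
wheel [ 509.9 -103.    43. ]
gauge [ 466.5 -301.2  143. ]
small [ 458.2 -390.2  100. ]
needle [ 555.4 -283.4  160. ]
```

View pics/m1.png

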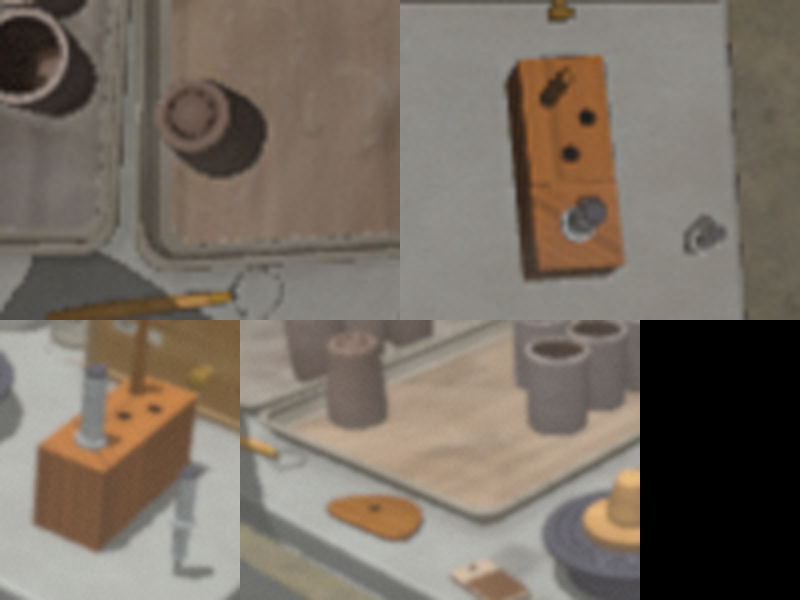

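The crop confirms it. The tumbler at top (148,228) is mouth-down with its ring visible, and the gauge at top (376,254) stands in the block with its collar on it. The one at (406,259) is a small free-standing look-alike. Next is a hover over the tumbler for a wrist picture.

```bash
python3 - <<'E'
from h import *
az=np.arctan2(320,552)
bot.move_pose([552,320,200],down(az))
c=bot.calibration("wrist");im=bot.snapshot("wrist");cv2.imwrite("pics/w1.png",im)
np.savez("w1.npz",K=c["intrinsics"],V=c["view"])
s=bot.sense();print(s["time"],s["eef_pos"],s["q"]);o,d=ray("wrist",(279.2,211.2),c);print("cam",o,d,proj("wrist",[552,320,92],c))
E
```

```text
1.5417 [551.10028751 321.31734513 200.08532001] [ 4.47241248e-01  2.33427914e-01  1.37759295e+00  4.42802309e-04
  1.53055605e+00 -8.03642740e-02]
cam [514.58891267 384.69327586 371.30158204] [ 0.14671667 -0.25236199 -0.95644532] [279.01898083 199.88837099]
```

View pics/w1.png

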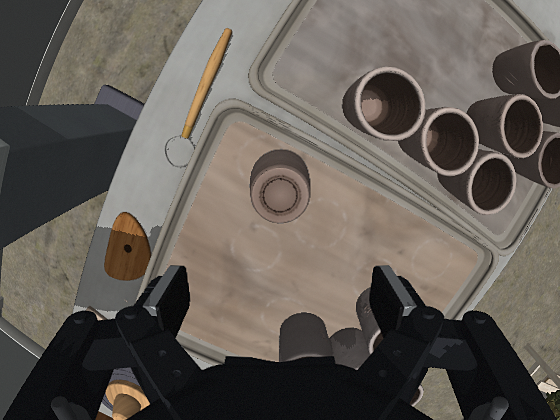

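The wrist view shows the tumbler's scribed ring centred near (280,196), with nothing close to it. Next I'll take hover views of the chuck and the gauge.

```bash
python3 - <<'E'
from h import *
for i,(x,y,z) in enumerate(((512,-102,220),(470,-300,240))):
    bot.move_pose([x,y,z],down(np.arctan2(y,x)))
    c=bot.calibration("wrist");im=bot.snapshot("wrist");cv2.imwrite(f"pics/w{i+2}.png",im)
    np.savez(f"w{i+2}.npz",K=c["intrinsics"],V=c["view"])
print(bot.sense()["time"],bot.sense()["q"])
a=cv2.imread("pics/w2.png")[:300,90:490];b=cv2.imread("pics/w3.png")[:300,90:490]
cv2.imwrite("pics/m2.png",np.hstack([a,b]))
E
```

```text
4.0333 [-6.57509927e-01  2.61101313e-03  1.55486545e+00  7.18098522e-04
  1.58482647e+00 -9.19978737e-02]
```

View pics/m2.png

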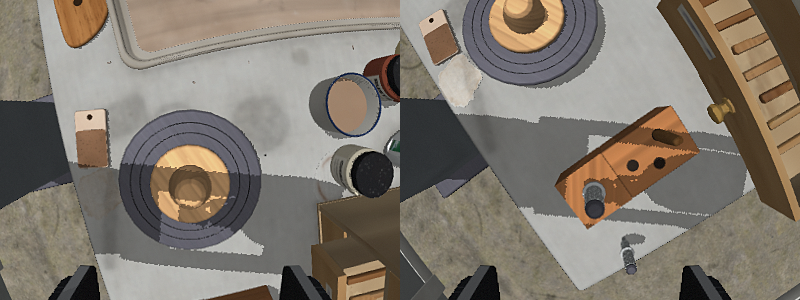

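```bash
python3 - <<'E'
from h import *
from scipy.optimize import least_squares
def L(i):
    d=np.load(f"w{i}.npz");return cv2.imread(f"pics/w{i}.png"),dict(intrinsics=d["K"],view=d["V"])
def circ(P):
    f=lambda p:np.hypot(P[:,0]-p[0],P[:,1]-p[1])-p[2]
    r=least_squares(f,[*P[:,:2].mean(0),30],loss="soft_l1");return r.x.round(1),np.abs(f(r.x)).mean().round(2)
def blob(n,m,c,z,seed,name):
    k,lab,st,ce=cv2.connectedComponentsWithStats(m.astype(np.uint8))
    j=min((j for j in range(1,k) if st[j,4]>15),key=lambda j:np.hypot(*(ce[j]-seed))-0.001*st[j,4])
    ct=max(cv2.findContours((lab==j).astype(np.uint8),0,1)[0],key=len)[:,0]
    h=cv2.convexHull(ct)[:,0].astype(float)
    print(name,ce[j].round(1),st[j].tolist(),circ(np.array([onz(n,p,z,c) for p in h])))
im,c=L(1);print("row ring",im[196,248:312,2].tolist())
g=im[:,:,2].astype(int)
T=cv2.imread("pics/top0.png");T_c=bot.calibration("top")
im2,c2=L(2);
for p in((150+90,180),(140+90,150),(120,200)):print(im2[p[1],p[0]])
print("top wheel px",T[262,290],T[244,280],T[250,240])
i16=im2.astype(int);ch=i16.max(2)-i16.min(2)
m=(i16[:,:,0]-i16[:,:,2]>8);blob("wrist",cv2.morphologyEx(m.astype(np.uint8),3,np.ones((5,5))),c2,43,(280,178),"wheel")
wood=(i16[:,:,2]-i16[:,:,0]>35);blob("wrist",wood,c2,55,(280,183),"shoulder")
t=T.astype(int);blob("top",t[:,:,0]-t[:,:,2]>8,T_c,43,(300,243),"wheelT");blob("top",t[:,:,2]-t[:,:,0]>50,T_c,55,(300,241),"shoulderT")
im3,c3=L(3);i3=im3.astype(int);print("gauge px",im3[212,284],im3[190,282])
sub=i3[180:225,262:306].max(2);print(sub[::4,::3])
E
```

```text
row ring [159, 157, 95, 101, 145, 146, 139, 139, 137, 135, 130, 102, 81, 103, 93, 58, 112, 120, 118, 120, 120, 123, 127, 127, 128, 130, 132, 133, 135, 136, 137, 139, 141, 138, 137, 136, 134, 134, 134, 130, 130, 129, 126, 125, 124, 122, 123, 112, 53, 72, 120, 103, 106, 132, 139, 140, 144, 145, 153, 157, 129, 76, 108, 158]
[53 67 81]
[125 115 116]
[122 140 146]
top wheel px [81 73 76] [73 70 71] [ 92 108 126]
wheel [282.9 140.4] [212, 111, 138, 77, 4793] (array([514.1, -98.8,  76.7]), np.float64(2.61))
shoulder [279.8 183.4] [240, 144, 80, 79, 4850] (array([ 513.9, -100.5,   42.4]), np.float64(0.18))Traceback (most recent call last):
  File "<stdin>", line 23, in <module>
  File "<stdin>", line 10, in blob
ValueError: min() iterable argument is empty
```

```bash
cat > m.py <<'E'
from h import *
from scipy.optimize import least_squares
def L(i):
    d=np.load(f"w{i}.npz");return cv2.imread(f"pics/w{i}.png"),dict(intrinsics=d["K"],view=d["V"])
def circ(P):
    f=lambda p:np.hypot(P[:,0]-p[0],P[:,1]-p[1])-p[2]
    r=least_squares(f,[*P[:,:2].mean(0),30],loss="soft_l1");return r.x.round(1),np.abs(f(r.x)).mean().round(2)
def ringrad(g,c,n,ctr,z,r0,r1):
    "darkest pixel along each radial line between r0 and r1 mm round a first guess"
    P=[]
    for a in np.linspace(0,2*np.pi,72,endpoint=False):
        R=np.arange(r0,r1,.5);W=np.c_[ctr[0]+R*np.cos(a),ctr[1]+R*np.sin(a),0*R+z]
        uv=np.array([proj(n,w,c) for w in W],np.float32)
        v=cv2.remap(g,uv[:,0].reshape(1,-1),uv[:,1].reshape(1,-1),1)[0];P.append(W[v.argmin()])
    return circ(np.array(P))
E
python3 - <<'E'
from m import *
im,c=L(1);g=im[:,:,1].astype(np.float32)
ctr=onz("wrist",(279.7,195.5),92,c)
print(ctr)
for _ in range(2):
    r=ringrad(g,c,"wrist",ctr,92,11,18);print("ring",r);ctr=r[0]
T=cv2.imread("pics/top0.png");c=bot.calibration("top");t=T.astype(int)
m=(t[:,:,2]-t[:,:,0]>30).astype(np.uint8);m[:215]=0;m[268:]=0;m[:,:270]=0;m[:,330:]=0
h=cv2.convexHull(np.argwhere(m)[:,::-1].astype(np.int32))[:,0];print("shoulderT",m.sum(),circ(np.array([onz("top",p,55,c) for p in h])))
im3,c3=L(3);i3=im3.astype(int)
big=cv2.resize(im3[165:235,240:330],None,fx=6,fy=6,interpolation=2);big2=cv2.resize(T[235:270,355:415],None,fx=6,fy=6,interpolation=2)
cv2.imwrite("pics/g.png",np.vstack([big[:, :360],big2[:,:360]]) if 0 else big)
print(onz("wrist",(284,208),143,c3),onz("wrist",(282,188),80,c3))
E
```

```text
[550.4948026 323.7811447  92.       ]
ring (array([550.2, 324. ,  15. ]), np.float64(0.2))
ring (array([550.2, 324.1,  14.9]), np.float64(0.17))
shoulderT 723 (array([ 512.9, -100.8,   43. ]), np.float64(0.21))
[ 472.34351578 -305.53732019  143.        ] [ 473.02518923 -302.15584718   80.        ]
```

View pics/g.png

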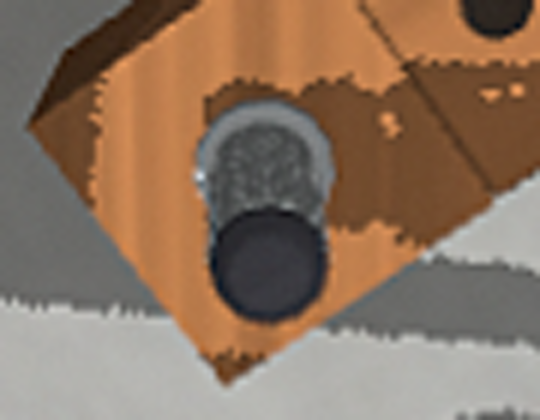

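```bash
python3 - <<'E'
from m import *
_,c3=L(3)
print("cap",onz("wrist",(284.4,208.7),143,c3).round(1),"collar",onz("wrist",(283.6,192.6),80,c3).round(1))
x,y=550.2,324.1
bot.move_pose([x,y,150],down(np.arctan2(y,x)))
bot.servo_line([x,y,50],speed=120)
s=bot.sense();print(s["time"],s["eef_pos"],s["contact_force"])
bot.command_gripper(40)
s=bot.sense();print(s["time"],s["eef_pos"],s["contact_force"],s["grip_width"],s["grasp_force"])
bot.servo_line([x,y,72],speed=80)
s=bot.sense();print(s["time"],s["eef_pos"],s["contact_force"],s["grip_width"],s["grasp_force"])
cv2.imwrite("pics/w4.png",bot.snapshot("wrist"))
E
```

```text
cap [ 472.3 -306.3  143. ] collar [ 471.8 -307.2   80. ]
7.2833 [550.96301648 324.4389991   51.09681828] [-0.50668964 -0.37575308 -0.07321161]
7.7167 [551.12181313 324.53002421  51.73413949] [-1.09820565 -0.02644128  5.39634724] 51.085203429802505 61.050292730215006
8.1417 [550.73475534 324.35967706  72.8986288 ] [-0.17384111 -0.44740866 -2.08659981] 50.75446699996752 62.42511073476635
```

View pics/w4.png

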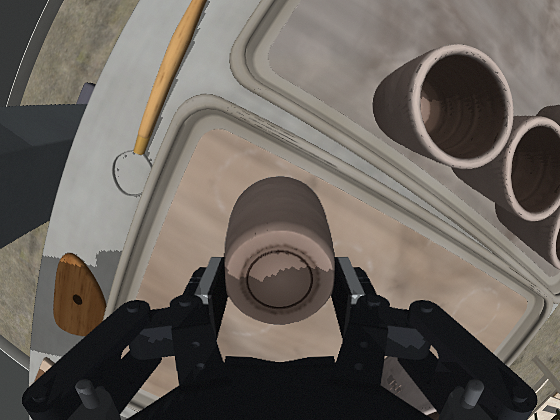

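Picture w4 shows the tumbler held upright between the pads, with the ring at about (279,278). I'll carry it over, measure the ring above the chuck, correct the position and lower.

```bash
python3 - <<'E'
from m import *
bot.servo_line([550.2,324.1,175],speed=200)
cx,cy=513.5,-100.6
q=down(np.arctan2(cy,cx))
bot.move_pose([cx,cy,175],q);bot.wait(.3)
s=bot.sense();p=np.array(s["eef_pos"]);c=bot.calibration("wrist");im=bot.snapshot("wrist");cv2.imwrite("pics/w5.png",im)
np.savez("w5.npz",K=c["intrinsics"],V=c["view"])
zu=92+p[2]-51.7;print(s["time"],p,s["contact_force"],s["grip_width"],s["grasp_force"],proj("wrist",[*p[:2],zu],c))
g=im[:,:,1].astype(np.float32);ctr=p[:2]
for _ in range(3):
    r=ringrad(g,c,"wrist",ctr,zu,11,18);print(r);ctr=r[0]
E
```

```text
10.7333 [ 513.68223708 -100.03050458  174.94350974] [-0.09821975 -0.68289666 -2.48664466] 50.77959127056444 62.54801557719475 [277.07870987 281.83706181]
(array([514.7, -99.5,  14.9]), np.float64(0.13))
(array([514.7, -99.5,  15. ]), np.float64(0.04))
(array([514.7, -99.5,  15. ]), np.float64(0.04))
```

```bash
python3 - <<'E'
from m import *
x,y=512.6,-101.6
bot.servo_line([x,y,173],speed=60)
bot.servo_line([x,y,110],speed=70)
s=bot.sense();f0=s["contact_force"][2];print(s["time"],s["eef_pos"],s["contact_force"])
for z in np.arange(109,99,-.8):
    bot.servo_line([x,y,z],speed=15);s=bot.sense();print(round(z,1),s["eef_pos"].round(2),s["contact_force"].round(2))
    if s["contact_force"][2]-f0>6:break
print(s["time"],s["grip_width"])
E
```

```text
12.0833 [ 513.09165388 -101.74671053  110.63949851] [-0.08257913 -0.45541051 -2.15838064]
109.0 [ 512.81 -101.65  109.34] [ 0.88  0.43 -2.52]
108.2 [ 512.56 -101.57  108.16] [-0.86 -0.41 -1.88]
107.4 [ 512.51 -101.6   107.3 ] [-0.74  0.41 -2.33]
106.6 [ 512.54 -101.58  106.5 ] [ 0.48  0.6  -2.33]
105.8 [ 512.52 -101.59  105.7 ] [-0.15  1.36 -2.41]
105.0 [ 512.67 -101.62  105.03] [-0.53 -0.21 -2.19]
104.2 [ 512.8  -101.74  104.67] [-1.3  -1.19  2.99]
103.4 [ 512.94 -101.83  104.49] [-4.16 -0.23  8.23]
14.0833 50.35378991137934
```

```bash
python3 - <<'E'
from m import *
x,y=512.6,-101.6
bot.command_gripper(85)
s=bot.sense();print(s["time"],s["contact_force"],s["grip_width"])
bot.servo_line([x,y,225],speed=150);bot.wait(.15)
c=bot.calibration("wrist");im=bot.snapshot("wrist");cv2.imwrite("pics/w6.png",im);np.savez("w6.npz",K=c["intrinsics"],V=c["view"])
g=im[:,:,1].astype(np.float32);ctr=(513.6,-100.6)
for _ in range(3):
    r=ringrad(g,c,"wrist",ctr,145,11,18);print(r);ctr=r[0]
x,y=472.1,-306.8
bot.move_pose([x,y,245],down(np.arctan2(y,x)));bot.wait(.15)
c=bot.calibration("wrist");im=bot.snapshot("wrist");cv2.imwrite("pics/w7.png",im);np.savez("w7.npz",K=c["intrinsics"],V=c["view"])
u,v=proj("wrist",[x,y,143],c);print(u,v,bot.sense()["time"],bot.sense()["eef_pos"])
i=im[int(v)-25:int(v)+25,int(u)-25:int(u)+25].max(2);m=(i<75).astype(np.uint8);m=cv2.morphologyEx(m,2,np.ones((5,5)))
k,l,st,ce=cv2.connectedComponentsWithStats(m)
for j in range(1,k):print(st[j],ce[j],onz("wrist",ce[j]+[int(u)-25,int(v)-25],143,c).round(1))
a=cv2.imread("pics/w6.png")[60:360,90:490];b=im[60:360,90:490];cv2.imwrite("pics/m3.png",np.hstack([a,b]))
E
```

```text
14.525 [0.07376974 0.20184982 0.30821512] 84.8825315439735
(array([ 512.9, -101.4,   14.9]), np.float64(0.18))
(array([ 512.9, -101.4,   15. ]), np.float64(0.1))
(array([ 512.9, -101.4,   15. ]), np.float64(0.1))
278.3447252064008 203.12478586459545 16.7333 [ 472.77499043 -305.26220257  244.92714536]
[ 17  16  18  18 281] [25.3202847  24.31316726] [ 472.5 -306.2  143. ]
```

View pics/m3.png

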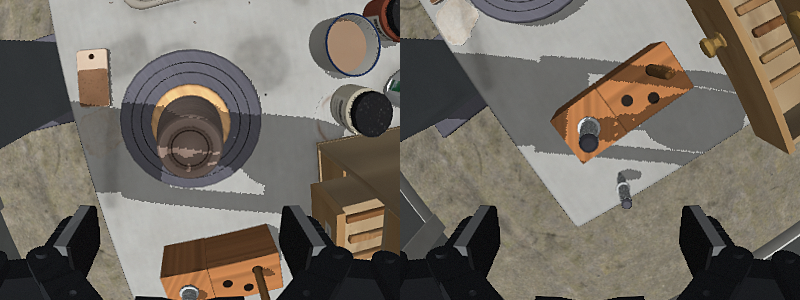

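Picture m3 (left) shows the tumbler seated on the shoulder with its ring at (188,151). On the right the gauge cap is at (588,143). Next I'll grasp the gauge and draw it.

```bash
python3 - <<'E'
from m import *
x,y=472.4,-306.4
bot.servo_line([x,y,170],speed=120)
bot.servo_line([x,y,102],speed=90);bot.wait(.15)
def P(t):
    s=bot.sense();print(t,round(s["time"],2),s["eef_pos"].round(2),s["contact_force"].round(2),np.round(s["moment"],2),round(s["grip_width"],2),round(s["grasp_force"],1))
P("pre");bot.command_gripper(8);P("grip");bot.wait(.2);P("grip2")
e=bot.sense()["eef_pos"]
bot.servo_line([e[0],e[1],115],speed=40);P("up")
bot.servo_line([e[0],e[1],102+165],speed=120);P("top")
bot.wait(.2);P("top")
c=bot.calibration("wrist");im=bot.snapshot("wrist");cv2.imwrite("pics/w8.png",im);np.savez("w8.npz",K=c["intrinsics"],V=c["view"])
E
```

```text
pre 18.57 [ 472.96 -306.81  102.95] [0.06 0.09 0.67] [ 0.05 -0.03  0.03] 84.98 0.0
grip 19.23 [ 472.41 -306.44  102.22] [-0.23  0.63  1.9 ] [ 0.14  0.22 -0.01] 14.45 58.6
grip2 19.43 [ 472.44 -306.45  102.2 ] [-0.82  1.51  3.6 ] [ 0.12  0.23 -0.  ] 14.45 58.8
up 19.9 [ 472.62 -306.59  115.29] [-0.87 -1.13 -1.17] [-0.03 -0.01  0.  ] 14.61 58.6
top 21.32 [ 472.04 -306.14  265.83] [-0.27  0.78 -0.76] [ 0.01  0.   -0.01] 14.51 58.6
top 21.52 [ 472.21 -306.27  266.3 ] [-0.08  0.29 -1.8 ] [-0.02  0.02 -0.04] 14.38 58.6
```

View pics/w8.png

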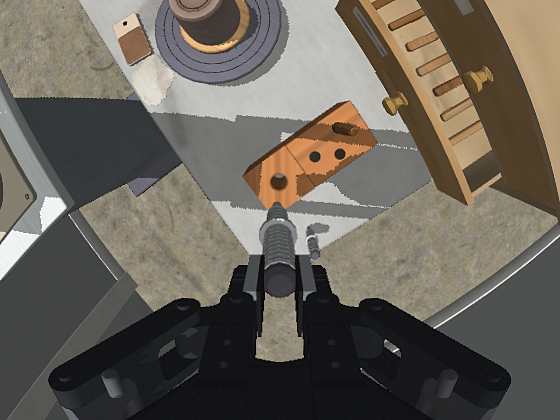

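The gauge is held, with its cap at (280,280) and collar at (279,235), and its bore is empty. Next I'll check its uprightness in pixels, move over the ring and approach.

```bash
python3 - <<'E'
from m import *
im,c=L(8);p=np.array([472.2,-306.3,266.3])
for n,dz in(("captop",40.8),("collartop",-22.2),("lip",-72.2),("tip",-94.2)):print(n,proj("wrist",p+[0,0,dz],c).round(1))
tx,ty=512.8,-101.3
bot.move_pose([tx,ty,267],down(np.arctan2(ty,tx)));bot.wait(.2)
bot.servo_line([tx,ty,248],speed=60);bot.wait(.2)
s=bot.sense();print(s["time"],s["eef_pos"],s["contact_force"])
c=bot.calibration("wrist");w=bot.snapshot("wrist");cv2.imwrite("pics/w9.png",w);np.savez("w9.npz",K=c["intrinsics"],V=c["view"])
sc=bot.snapshot("scene");cv2.imwrite("pics/s9.png",sc)
p=s["eef_pos"];print(proj("wrist",p+[0,0,-94.2],c).round(1),proj("wrist",[512.9,-101.4,145],c).round(1),proj("scene",p+[0,0,-94.2]).round(1),proj("scene",[512.9,-101.4,145]).round(1))
u,v=proj("scene",[512.9,-101.4,165]).astype(int)
a=cv2.resize(w[165:315,200:350],(400,400),interpolation=2);b=cv2.resize(sc[v-50:v+50,u-50:u+50],(400,400),interpolation=2)
cv2.imwrite("pics/m4.png",np.hstack([a,b]))
E
```

```text
captop [276.7 283.2]
collartop [277.5 234.1]
lip [277.9 211.1]
tip [278.  203.5]
23.2833 [ 513.02653018 -101.30514443  248.42456862] [ 0.25281056  0.38086066 -1.65994097]
[278. 203.] [277.9 200.3] [287.8 195.4] [287.7 199.1]
```

View pics/m4.png

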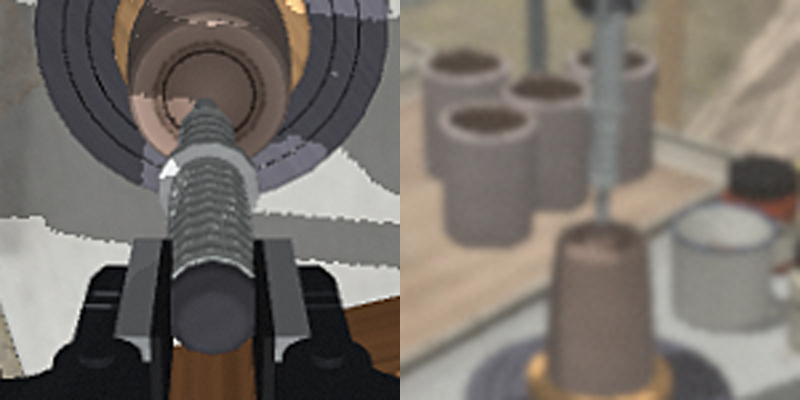

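Picture m4 shows the gauge upright with its tip just above the ring. Now I'll press gently in small steps.

```bash
cat >> m.py <<'E'
def avg(n=10):
    F=[];Z=[]
    for _ in range(n):
        bot.wait(.02);s=bot.sense();F.append(s["contact_force"]);Z.append(s["eef_pos"])
    return np.mean(F,0),np.mean(Z,0),s
E
python3 - <<'E'
from m import *
x,y=512.7,-101.4
bot.servo_line([x,y,242],speed=40);bot.wait(.2)
F0,Z,s=avg(20);print(F0.round(2),Z.round(2))
for z in (240.5,239.5,238.5,237.5,236.5,235.5,234.5):
    bot.servo_line([x,y,z],speed=8);F,Z,s=avg(10);print(z,Z.round(2),(F-F0).round(2),round(s["grip_width"],2))
    if F[2]-F0[2]>6:break
print(s["time"])
E
```

```text
[ 0.1  -0.1  -1.13] [ 512.76 -101.41  242.1 ]
240.5 [ 512.68 -101.4   240.47] [-0.14 -0.03  0.15] 14.48
239.5 [ 512.68 -101.4   239.46] [-0.16  0.08  0.04] 14.46
238.5 [ 512.7  -101.4   238.49] [-0.15  0.39  0.48] 14.37
237.5 [ 512.81 -101.43  237.72] [-0.06 -0.01  2.29] 14.96
236.5 [ 512.77 -101.42  236.62] [0.02 0.01 2.94] 14.6
235.5 [ 512.76 -101.42  235.6 ] [-0.02  0.21  4.16] 14.73
234.5 [ 512.76 -101.41  234.6 ] [-0.23  0.12  4.81] 14.39
27.3667
```

```bash
python3 - <<'E'
from m import *
x,y=512.7,-101.4;F0=-1.13
for z in (233.5,232.5):
    bot.servo_line([x,y,z],speed=8);F,Z,s=avg(30);f=F[2]-F0;print(z,Z.round(2),round(f,2),"d",round((f-1.35)/.9,2),round(s["grip_width"],2))
c=bot.calibration("wrist");w=bot.snapshot("wrist");sc=bot.snapshot("scene");cv2.imwrite("pics/w10.png",w);cv2.imwrite("pics/s10.png",sc)
F,Z,s=avg(40);print(Z.round(2),F[2]-F0,s["time"],s["moment"])
g=w[:,:,1].astype(np.float32)
u,v=proj("scene",[512.9,-101.4,165]).astype(int)
a=cv2.resize(w[165:315,200:350],(400,400),interpolation=2);b=cv2.resize(sc[v-30:v+30,u-30:u+30],(400,400),interpolation=2)
cv2.imwrite("pics/m5.png",np.hstack([a,b]))
E
```

```text
233.5 [ 512.74 -101.41  233.57] 5.88 d 5.03 15.0
232.5 [ 512.79 -101.43  232.65] 6.57 d 5.79 14.6
[ 512.79 -101.43  232.65] 6.40025602915401 29.6833 [ 0.02646268 -0.026471    0.04117071]
```

View pics/m5.png

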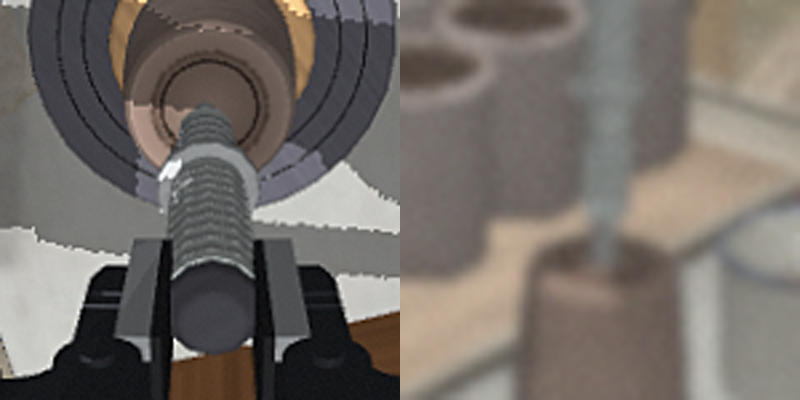

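```bash
python3 - <<'E'
from m import *
bot.servo_line([512.7,-101.4,232.3],speed=5);F,Z,s=avg(40);print(Z.round(2),round(F[2]+1.13,2),s["time"],s["joint_vel"].round(4))
print(bot.job_done())
E
```

```text
[ 512.8  -101.43  232.49] 6.6 30.6 [ 0.001  -0.0006  0.0016 -0.0009 -0.0005 -0.001 ]
the job is handed in; nothing more can be done
None
```

I handed the job in at 30.6 s: the tumbler is seated mouth-down on the chuck and the gauge is held upright and steady in its ring, pressed about 6 mm (6.6 N read, 6.8 N at the line) — a depth judged from force and arm height, because the pictures were too coarse to show the dark line.

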